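Press a loose caddy panel home in a one-hand ratchet clamp

ROBOT

A 7-joint arm with a two-finger parallel gripper is mounted at the origin on the work surface. World frame = base frame: x ahead of the robot, y to its left, z up, the work surface at z = 0. Lengths are in mm, angles in rad, forces in N, time in s.
With the tool pointing down it reaches from about 400 to 850 mm from the base axis. Payload 10.4 kg.
Tool frame: the origin (TCP) lies midway between the tips of the shut fingers; the grasp point (between the pads) lies 19 mm behind it; z points along the fingers, y is the line along which they close (so a half turn about z gives the same grasp; the last joint's range is limited). The gripper opens to 85 mm and grips with 20 to 120 N. Pads are 22 mm wide; open, the fingers measure 114 mm over their backs; the gripper's body (76 mm by 85 mm) begins 54 mm behind the grasp point. The pads swing forward as they close: fully open they stand 13 mm farther back than shut.
Start: joints at [-1.324, 0.332, -0.065, 1.46, 0.022, 1.35, -0.088], TCP at [166.572, 602.416, 231.338] pointing down, gripper open.
Joint ranges: [-2.6, 2.6], [-0.5, 2.12], [-1.47, 1.34], [0.16, 2.42], [-1.27, 4.41], [0.06, 2.06], [-2.6, 2.6]. Speed limits (rad/s): [2.22, 2.22, 2.79, 2.79, 3.14, 3.14, 3.14].

INTERFACE

Orientations are given as a 3x3 rotation matrix whose columns are the frame's x, y, z axes.
In Python, from cell import sensors, viewer, workorder gives the robot as it stands. The module is installed in compiled form; this text tells all that it offers.
- The arm moves only by the tool play_rows, never from a script. Its argument "moves" is a list of rows, each a list of 5 numbers: the shift along the tool's x, y, z in m, then the turn about the tool's z in degrees, then the opening, from 0 (shut) to 1 (fully open). A call has 1 to 12 rows; each row is the pose to reach, as a shift and turn from the pose commanded when the call began, along the tool's axes at that moment; what a row does not reach only later rows make up. A row lasts 1/10 s, in which the tool goes at most 50 mm and 8.59 degrees, less where a joint would pass 70% of its speed; a pose out of reach is approached as far as the arm can. A call with a gripper value outside its range is refused whole. The fingers move at their own pace and stop on an object; "squeeze" is the grip in N (left out, the last holds). Time passes only in rows, so rows that repeat a pose let the fingers close. It gives the time, the measured TCP pose, the force, the opening and the grip force at its end, in the units of the state.
- sensors.sense(): the state, without advancing time (a new reading comes with each control period).
- viewer.capture(name): name is "scene" or "side" or "wrist"; returns the picture (480x640x3 uint8, red, green, blue); there is no depth.
- viewer.camera_model(name): a dict with "fx", "fy", "cx", "cy" (pixels), "origin" and "rotation" of the camera in the world. Camera axes: x right, y up, looking along -z (the intrinsics and any distortion apply to the point x, -y, -z); pixel columns grow to the right and rows downward; lengths in mm; the calibration is good to about 2 mm. A picture is of the moment at which its call begins: read the wrist's pose just before it. camera_model takes no time and is no camera call; for the wrist camera it gives the pose at the moment of the call.
- workorder.sign_off(): hands the job in; it is judged then, once.
The state is a dict: "clock": time; "q": joint angles; "dq": joint speeds; "joint_efforts": joint torques, N m; "eef_pos": TCP position; "orientation": TCP orientation; "contact_force": force on the tool from outside, world axes, zero at the start; "moment": the same for the moment, N m; "finger_gap": finger opening in mm; "gripper_force": force on a finger pad.
Only numpy, scipy, OpenCV 4.12 (cv2) and the standard library are available. Lean on these libraries where they do the work, as an engineer would, in place of code of your own. Each camera call takes 0.05 s, during which the arm holds its last target. There are 200 camera calls.

TASK

The end panel of the bamboo tea-bag caddy has worked loose on its dowels: stand the caddy upright and lengthwise between the jaws of the one-hand bar clamp that is screwed to the shelf, and let go of it. Pump the clamp's trigger until the jaws have squeezed the panel fully home, with no gap left between it and the box, then press the release button and keep it down until the sliding jaw has run all the way back open. Leave the caddy standing between the open jaws; the panel and the sliding jaw are to be moved by the trigger and the release only, never pushed by hand, and the other things on the shelf stay where they are.

Things in the scene. Friction and masses are not known exactly. Their poses are not given: they have to be found in the camera images.
- clamp: one-hand bar clamp lying flat, screwed to the shelf: black plastic head and jaws, steel bar. Origin on the shelf under the bar's centre line, at the face of the fixed head jaw. x: along the bar from head jaw to sliding jaw; y: from the bar to the side where the jaws stand out; z up. Head: x -68 to -2, y -23 to 16 mm, 52 mm high; bar: 10 mm wide along y = 0, 22 to 36 mm above the shelf
- clamp_mid (a point): point half-way between the fully open jaws, 25 mm above the shelf, 82.5 mm from each jaw face, 65 mm out from the bar; axes as the clamp's. Both jaw faces are flat, upright, span clamp y = 15 to 90 mm and 6 to 46 mm above the shelf
- jaw (a joint): how far the sliding jaw has closed, m: 0 fully open (165 mm between the jaw faces, sliding face at clamp x = 165 mm), up to 0.070. A full pump of the trigger advances it by two ratchet teeth, 11 mm; it cannot run back until the release is pressed, then a spring opens it fully in about 0.5 s
- jaw_pad (a point): centre of the sliding jaw's face (it faces the head jaw), 65 mm out from the bar, 25 mm above the shelf; axes as the clamp's
- trigger (a joint): squeeze of the trigger, rad: 0 let go (a spring returns it), 0.42 fully squeezed. Free pumping takes 4 to 7 N near its free end, driving the panel about 11 to 15 N; once the panel is home it stalls before full squeeze and the force climbs. It must go right back to 0 between pumps
- trigger_hinge (a point): upright hinge axis of the trigger, at clamp x = -8, y = -22 mm, 31 mm above the shelf; axes as the clamp's. The trigger is a black bar, 12 mm thick, 106 mm long from here, 16 to 46 mm above the shelf; let go it points along clamp -y, leaning 0.2 rad to +x; squeezing swings it to clamp -x, towards the fixed grip (an upright-sided bar at x -66 to -44, y -20 to -130 mm)
- trigger_face (a point): point to push on the trigger's front face (the side away from the fixed grip, nearer the sliding jaw): 80 mm along the trigger from its hinge, 6 mm off its middle line, 31 mm above the shelf; it moves with the trigger, about 33 mm towards clamp -x over a full squeeze
- release (a joint): travel of the release button, m: 0 up, 0.009 fully down (about 5 N); it must go down at least 0.008 to free the ratchet. It bobs by itself by up to 4 mm as ratchet teeth pass
- release_top (a point): centre of the top of the release button: a round steel button of 24 mm diameter on top of the clamp's head, its top 65 mm above the shelf; pressed straight down
- caddy_center (a point): centre of the bamboo tea-bag caddy, half-way up: an open-topped box with one cross divider, 62 mm wide (y), 50 mm high, 120 mm long (x) when its end panel is home, walls 7 mm, about 0.26 kg. x axis lengthwise towards the loose panel. The box proper reaches from x = -60 to +52 mm of this point, the panel is the last 8 mm (x = 52 to 60 when home). Grasp it across its width, by the box and not the panel
- panel (a joint): gap between the caddy's loose end panel and the box, m: 0 fully home; 0.008 to 0.014 at the start. It is tight on its two dowels (about 10 N to move) and stays where it is left
- panel_face (a point): centre of the outer face of the caddy's end panel (8 mm thick, 62 mm wide, 50 mm high)
- sippy_cup: bystander: lidded plastic child's cup, 72 mm across and 124 mm high; origin at the centre of its underside
- glass_jar: bystander: open empty glass jar, 74 mm across and 85 mm high; origin at the centre of its underside
- pot_lid: bystander: round steel pot lid with a knob, 156 mm across and 42 mm high; origin at the centre of its underside
- pill_box: bystander: round flat plastic pill organiser with flaps, 100 mm across and 27 mm high; origin at the centre of its underside
There are look-alikes about, which are no part of the job. Leave any yellow look-alike of the part that bears caddy_center alone.

How it is judged (in metres and radians):
On the way, in this order (a step that is already met when the one before it is completed fails the run):
1. the caddy stands upright and lengthwise between the jaws, let go, its panel still loose (x of caddy_center in the frame of clamp between 0.05 and 0.115 m and y of caddy_center in the frame of clamp between 0.038 and 0.098 m and angle between the x axis of caddy_center and the x axis of clamp, either way round below 0.2 rad and angle between caddy_center's own z axis and vertical below 0.08 rad and height (world z) of caddy_center below 0.031 m and contact force between the fingers and caddy below 0.5 N and value of joint panel above 0.004 m), for 0.2 s.
2. the sliding jaw, advanced by the trigger, presses on the caddy and the panel is home (gap under 1.5 mm) (x of caddy_center in the frame of clamp between 0.05 and 0.115 m and y of caddy_center in the frame of clamp between 0.038 and 0.098 m and angle between the x axis of caddy_center and the x axis of clamp, either way round below 0.2 rad and angle between caddy_center's own z axis and vertical below 0.08 rad and height (world z) of caddy_center below 0.031 m and contact force between the fingers and caddy below 0.5 N and value of joint panel below 0.0015 m and value of joint jaw above 0.03 m and contact force between jaw and caddy above 2 N and value of joint trigger above 0.05 rad), for 0.05 s.
3. the release button is held down and the sliding jaw has run back open (value of joint release above 0.004 m and value of joint jaw below 0.004 m), for 0.05 s.
At the end, for the whole second after the job is handed in: Panel home (gap under 1.5 mm); caddy at rest and upright (0.08 rad) between the jaws, lengthwise (0.2 rad), its centre 50 to 115 mm from the head jaw face and 38 to 98 mm out from the bar; sliding jaw fully open (4 mm); trigger and release button let go (x of caddy_center in the frame of clamp between 0.05 and 0.115 m and y of caddy_center in the frame of clamp between 0.038 and 0.098 m and angle between the x axis of caddy_center and the x axis of clamp, either way round below 0.2 rad and angle between caddy_center's own z axis and vertical below 0.08 rad and height (world z) of caddy_center below 0.031 m and value of joint panel below 0.0015 m and value of joint jaw below 0.004 m and value of joint release below 0.003 m and value of joint trigger below 0.05 rad and linear speed of caddy below 0.01 m/s); the robot touches nothing.
It fails at once if the loose panel is pushed by hand (over 8 N) (contact force between the fingers and panel above 8 N).
It fails at once if the sliding jaw or its bar is pushed by hand (over 8 N) (contact force between any of the fingers, the arm and jaw above 8 N).
It fails at once if the caddy is tipped over (more than 0.6 rad) (angle between caddy_center's own z axis and vertical above 0.6 rad).
It fails at once if a bystander is moved by more than 30 mm or tipped (distance of any of sippy_cup, glass_jar, pot_lid, pill_box from where it was at the start of the episode above 0.03 m or angle between any of sippy_cup, glass_jar, pot_lid, pill_box's own z axis and vertical above 0.3 rad).
It also fails if it takes over 58 s, if anything falls off the work surface, if the arm or the gripper's body presses on something with over 40 N, if the wrist force passes 120 N, or if a joint passes its speed limit or range.

## Working session

There is one attempt and no reset: what is moved stays moved. The work goes in short steps, Python scripts to look and compute and a tool call to move; the robot and the scene stay as the last step left them, time stands still between calls to the robot, and variables do not carry over. Pictures are saved under pics/ and viewed, at most 10 in all, crops included, and the job is handed in when it is done.

Besides the shell and the picture viewer there is one more tool, called after "Request:" as name(argument=value, ...), one argument or row to a line, values as JSON. play_rows: Moves the arm, as the interface text tells. Its arguments: {"type":"object","properties":{"moves":{"type":"array","items":{"type":"array","items":{"type":"number"}}},"squeeze":{"type":"number"}},"required":["moves"]}

```bash
mkdir -p pics
python3 - <<'E'
from cell import sensors, viewer
import cv2,numpy as np
s=sensors.sense(); print(s['clock'],s['eef_pos'],np.round(s['orientation'],3).tolist(),s['finger_gap'])
for n in ("scene","side"):
    cv2.imwrite(f"pics/{n}0.png",viewer.capture(n)[:,:,::-1]); print(n,viewer.camera_model(n))
E
```

```text
0.0 [166.4613993  602.02206237 230.49161553] [[-0.964, 0.266, -0.0], [0.266, 0.964, -0.001], [-0.0, -0.001, -1.0]] 85.52263801115731
scene {'fx': 506.9356756751885, 'fy': 506.9356756751885, 'cx': 320.078474523905, 'cy': 233.01273418188845, 'origin': array([1385.57867059,  171.73615831,  885.90046247]), 'rotation': array([[-0.15301751, -0.67796308,  0.71899353],
       [ 0.98818041, -0.11176417,  0.10492017],
       [ 0.00922572,  0.72654995,  0.68705171]])}
side {'fx': 498.3100296413861, 'fy': 498.3100296413861, 'cx': 317.8436994226019, 'cy': 237.94866550361044, 'origin': array([ 125.16282902, -729.7109281 ,  719.9732823 ]), 'rotation': array([[ 0.88827365,  0.25563035, -0.38160589],
       [-0.45881803,  0.53245538, -0.7113208 ],
       [ 0.02135293,  0.80693519,  0.59025389]])}
```

View pics/scene0.png

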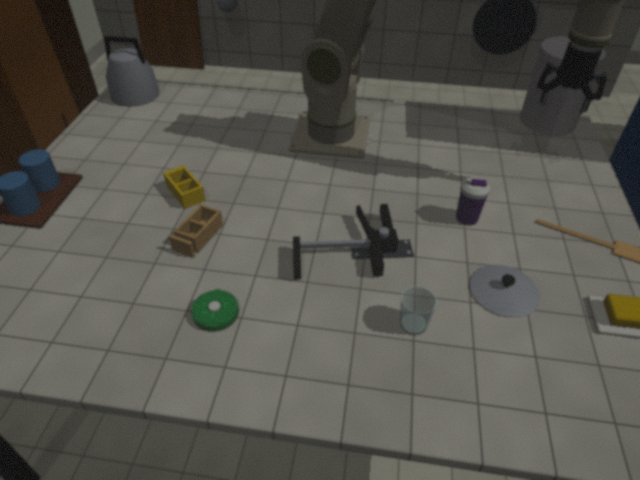

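View pics/side0.png

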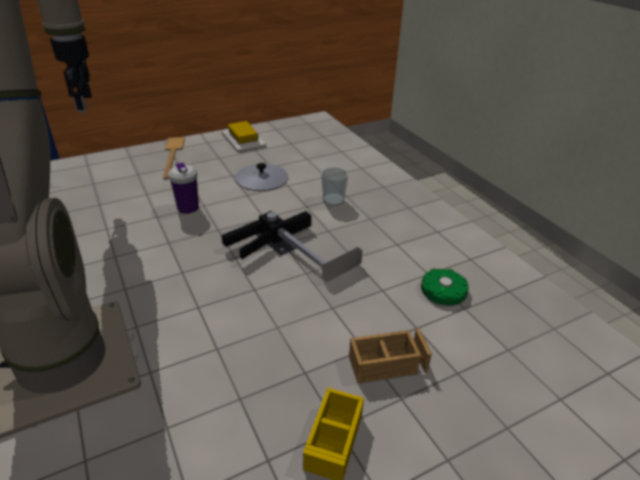

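Two candidates for the caddy: the brown bamboo box at scene (197,230) / side (388,355), and the yellow look-alike at scene (185,187) / side (335,432), which is to be left alone. I choose the brown one. Its loose panel appears at side (422,345). The clamp's head is at scene (380,240), with the sliding jaw at (297,257). The next crop checks the choice.

Run:
```python
import cv2,numpy as np
def tile(f,x,y,w,h,k):
    im=cv2.imread(f)[y:y+h,x:x+w]; im=cv2.convertScaleAbs(im,alpha=1.6)
    im=cv2.resize(im,None,fx=k,fy=k,interpolation=cv2.INTER_CUBIC)
    for i in range(0,w,10):
        if (x+i)%10==0: cv2.line(im,(i*k,0),(i*k,4),(0,0,255),1); 
        if (x+i)%20==0: cv2.putText(im,str(x+i),(i*k,14),0,.35,(0,0,255),1)
    for i in range(0,h,10):
        cv2.line(im,(0,i*k),(4,i*k),(0,0,255),1)
        if (y+i)%20==0: cv2.putText(im,str(y+i),(5,i*k+4),0,.35,(0,0,255),1)
    return im
a=np.hstack([tile('pics/scene0.png',160,200,80,60,5),tile('pics/side0.png',340,320,100,75,4)])
b=np.hstack([tile('pics/scene0.png',280,200,140,80,3)[:, :400],tile('pics/side0.png',210,200,160,80,3)[:,:400]])
c=np.vstack([np.vstack([a[:300],])])
cv2.imwrite('pics/cad.png',a)
s=np.vstack([tile('pics/scene0.png',280,200,140,80,5)[:, :700]]); t=tile('pics/side0.png',220,200,150,80,5)
cv2.imwrite('pics/clA.png',tile('pics/scene0.png',280,195,140,100,5)); cv2.imwrite('pics/clB.png',tile('pics/side0.png',215,200,155,80,5))
```

```text
(no output)
```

View pics/cad.png

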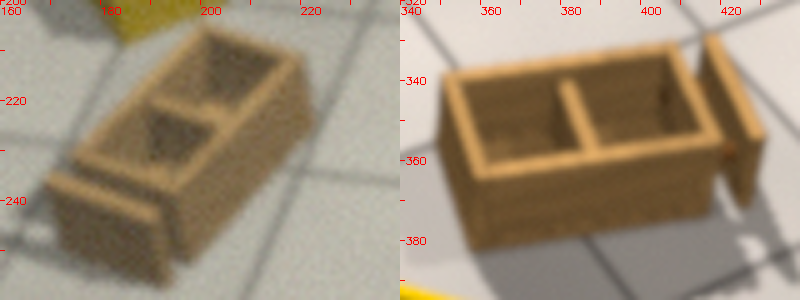

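View pics/clA.png

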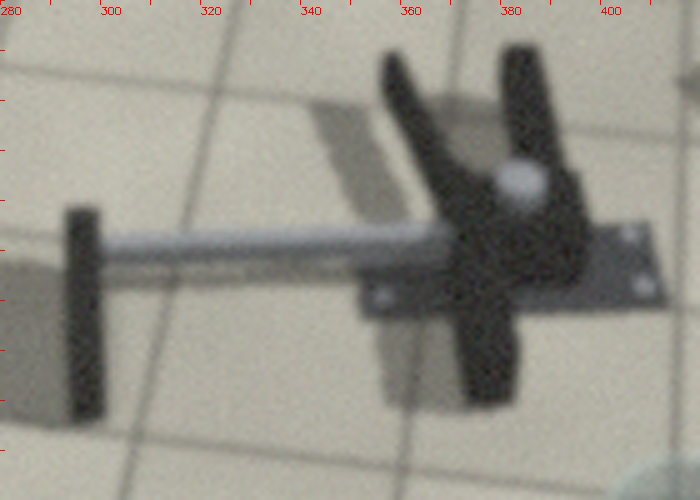

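View pics/clB.png

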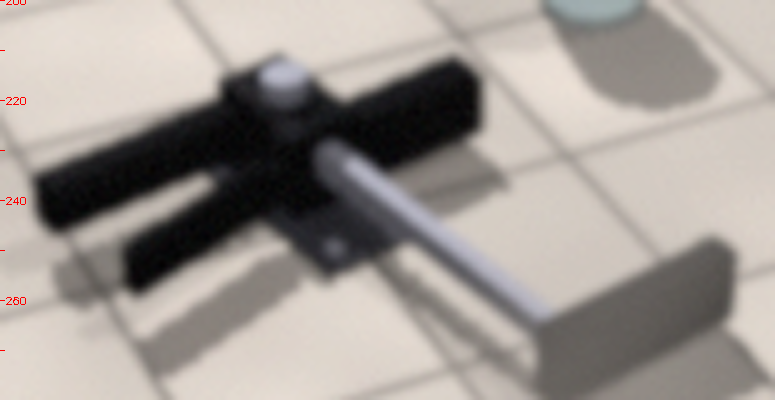

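The crop shows the brown box with a gap before its end panel, which faces the far side from the robot: scene (180,245), side (425,345). That is the right caddy. Now localising it.

```bash
cat > h.py <<'E'
import numpy as np
from cell import viewer
def ray(c,u,v):
    return c['rotation']@np.array([(u-c['cx'])/c['fx'],-(v-c['cy'])/c['fy'],-1])
def onz(c,u,v,z):
    d=ray(c,u,v); o=np.array(c['origin']); return (o+d*(z-o[2])/d[2])
def proj(c,P):
    q=(np.atleast_2d(P)-c['origin'])@c['rotation']; return np.c_[c['cx']+c['fx']*q[:,0]/-q[:,2], c['cy']-c['fy']*q[:,1]/-q[:,2]]
E
python3 - <<'E'
from h import *
np.set_printoptions(precision=1,suppress=True)
S=viewer.camera_model('scene');D=viewer.camera_model('side')
A=np.array([onz(S,u,v,50) for u,v in [(201,205.4),(221,212.4),(194,238.6),(175,231.4)]])
B=np.array([onz(D,u,v,50) for u,v in [(351.25,338.25),(359.5,364.5),(419.5,355.75),(410,331.25)]])
for X in (A,B):
    e=X[[2,3]].mean(0)-X[[0,1]].mean(0); print(X[:,:2],X.mean(0)[:2],np.degrees(np.arctan2(e[1],e[0])),np.linalg.norm(e))
print('button',onz(S,384.4,230.6,65),onz(D,271.6,215,65))
print('slide jaw top edge side',onz(D,323,264.4,46),onz(D,358,247.4,46))
print('slide jaw scene',onz(S,296,237,46))
print('bar scene',onz(S,301,244.5,30),onz(S,369,242,30)); print('bar side',onz(D,280,232,30),onz(D,322,264,30))
print('trig tip side',onz(D,215+125/5,200+245/5,46),'scene',onz(S,280+390/5,195+55/5,46))
E
```

```text
[[ 459.2 -269.8]
 [ 477.  -211.9]
 [ 578.3 -247.1]
 [ 561.9 -300.2]] [ 519.1 -257.3] -17.839452142663355 107.16392515965312
[[ 472.7 -218.4]
 [ 455.3 -275.6]
 [ 558.5 -305.4]
 [ 577.6 -251.1]] [ 516.  -262.6] -16.72230314125751 108.69314851334
button [493.5 195.7  65. ] [492.1 188.8  65. ]
slide jaw top edge side [526.9  -7.3  46. ] [625.6  11.7  46. ]
slide jaw scene [529.7 -11.2  46. ]
bar scene [537.   2.  30.] [501.9 162.5  30. ]
bar side [501.1 162.   30. ] [535.1  12.   30. ]
trig tip side [386.6 120.3  46. ] scene [391.5 123.8  46. ]
```

Run:
```python
from h import *
from cell import sensors
np.set_printoptions(precision=3,suppress=True)
s=sensors.sense();c=viewer.camera_model('wrist');R=np.array(s['orientation'])
print(R.T@(c['origin']-s['eef_pos']),R.T@c['rotation'],c)
```

```text
[  82.589    0.622 -142.839] [[ 0.001  0.948  0.319]
 [ 1.    -0.001  0.001]
 [ 0.001  0.319 -0.948]] {'fx': 404.2397162849603, 'fy': 404.2397162849603, 'cx': 322.80382547367356, 'cy': 241.12405131147014, 'origin': array([ 87.102, 624.857, 373.408]), 'rotation': array([[ 0.266, -0.914, -0.307],
       [ 0.964,  0.251,  0.087],
       [-0.002, -0.319,  0.948]])}
```

Request:
play_rows(
  moves=[
    [-0.4, -0.36, -0.08, 0, 1],
    [-0.4, -0.36, -0.08, 0, 1],
    [-0.4, -0.36, -0.08, 0, 1],
    [-0.4, -0.36, -0.08, 0, 1],
    [-0.4, -0.36, -0.08, 0, 1],
    [-0.4, -0.36, -0.08, 0, 1],
    [-0.4, -0.36, -0.08, 0, 1],
    [-0.4, -0.36, -0.08, 0, 1],
    [-0.4, -0.36, -0.08, 0, 1],
    [-0.4, -0.36, -0.08, 0, 1],
    [-0.4, -0.36, -0.08, 0, 1],
    [-0.4, -0.36, -0.08, 0, 1],
  ],
)

```text
clock: 1.3
eef_pos: [458.9, 142.8, 312.2]
orientation: [[-0.961, 0.275, 0.002], [0.275, 0.961, -0.0], [-0.002, 0.0, -1.0]]
contact_force: [-0.5, 0.4, -0.1]
finger_gap: 85.5
gripper_force: 0.0
```

Run:
```python
from h import *
import cv2,pickle
c=viewer.camera_model('wrist'); im=viewer.capture('wrist')
pickle.dump(c,open('w1.pkl','wb'))
im=cv2.convertScaleAbs(im[:,:,::-1],alpha=1.8); cv2.imwrite('pics/w1raw.png',im)
O=np.array([503,163]);t=np.radians(-77.6);X=np.array([np.cos(t),np.sin(t)]);Y=np.array([-X[1],X[0]])
W=lambda x,y,z:proj(c,np.r_[O+x*X+y*Y,z])[0]
big=cv2.resize(im,(800,600),interpolation=cv2.INTER_CUBIC)
for p in [(0,15,46),(0,90,46),(165,15,46),(165,90,46),(13,-126,46),(-44,-130,46),(-66,-130,46),(0,0,36),(165,0,36)]:
    u=W(*p); print(p,u.round(1)); cv2.circle(big,tuple(int(round(a*1.25)) for a in u),4,(0,0,255),1)
cv2.imwrite('pics/w1.png',big)
```

```text
(0, 15, 46) [358.8 236.1]
(0, 90, 46) [389.  292.4]
(165, 15, 46) [227.8 302.3]
(165, 90, 46) [262.3 352.7]
(13, -126, 46) [281.4 120.5]
(-44, -130, 46) [331.4  86.8]
(-66, -130, 46) [352.1  74.8]
(0, 0, 36) [351.7 221.6]
(165, 0, 36) [222.6 287.8]
```

View pics/w1.png

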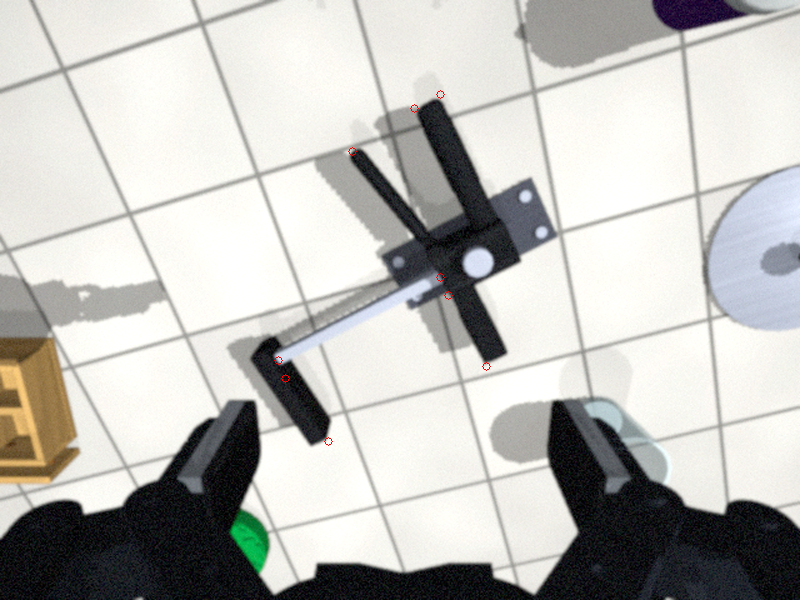

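Run:
```python
from h import *
import pickle
from scipy.optimize import least_squares
c=pickle.load(open('w1.pkl','rb'));S=viewer.camera_model('scene');D=viewer.camera_model('side')
ob=[(c,(0,90,46),(485,361)),(c,(165,90,46),(330,431)),(c,(13,-126,46),(357,150)),(c,(-44,-130,46),(418,108)),(c,(-66,-130,46),(440,99)),(c,(0,0,36),(437,278)),(c,(165,0,36),(280,357))]
ob=[(a,p,np.array(u)/1.25) for a,p,u in ob]
def W(v,p):
    t=v[2]; X=np.array([np.cos(t),np.sin(t)]);Y=np.array([-X[1],X[0]]); return np.r_[v[:2]+p[0]*X+p[1]*Y,p[2]]
f=lambda v:np.concatenate([proj(a,W(v,p))[0]-u for a,p,u in ob])
r=least_squares(f,[503,163,-1.354],x_scale=[1,1,.01],loss='soft_l1')
print(r.x,np.degrees(r.x[2])); print(f(r.x).reshape(-1,2).round(1))
v=r.x
b=onz(c,478/1.25,263/1.25,65)[:2]-v[:2]; X=np.array([np.cos(v[2]),np.sin(v[2])]); print('button world',b+v[:2],'clamp',b@X,b@[-X[1],X[0]])
for n,a in(('S',S),('D',D)): print(n,[proj(a,W(v,p))[0].round(1).tolist() for p in [(165,90,46),(0,90,46),(13,-126,46)]])
```

```text
[503.27012928 164.25915252  -1.3629599 ] -78.09184973039588
[[ 1.5  3.9]
 [-1.8  7.2]
 [-1.9 -0.2]
 [-0.4  0. ]
 [ 2.9 -4.5]
 [ 3.3 -0.9]
 [-0.9  1.1]]
button world [491.61148449 195.40158755] clamp -32.877922819150605 -4.9817114371674815
S [[302.3, 267.7], [375.2, 265.3], [359.0, 203.9]]
D [[355.7, 245.1], [310.1, 213.0], [237.5, 248.2]]
```

The wrist view shows the clamp head button at (478,263), the slider jaw at (290,390), the trigger tip at (357,150) and the head jaw end at (485,361), all near the predicted marks. Next, the caddy.

Request:
play_rows(
  moves=[
    [-0.166, -0.369, 0.1, 1.3, 1],
    [-0.166, -0.369, 0.1, 1.3, 1],
    [-0.166, -0.369, 0.1, 1.3, 1],
    [-0.166, -0.369, 0.1, 1.3, 1],
    [-0.166, -0.369, 0.1, 1.3, 1],
    [-0.166, -0.369, 0.1, 1.3, 1],
    [-0.166, -0.369, 0.1, 1.3, 1],
    [-0.166, -0.369, 0.1, 1.3, 1],
    [-0.166, -0.369, 0.1, 1.3, 1],
    [-0.166, -0.369, 0.1, 1.3, 1],
    [-0.166, -0.369, 0.1, 1.3, 1],
  ],
)

```text
clock: 2.45
eef_pos: [518.0, -249.7, 210.7]
orientation: [[-0.958, 0.287, -0.001], [0.287, 0.958, 0.001], [0.001, 0.0, -1.0]]
contact_force: [-0.0, 0.7, 0.7]
finger_gap: 85.7
gripper_force: 0.0
```

Run:
```python
from h import *
import cv2,pickle
from cell import sensors
c=viewer.camera_model('wrist'); im=viewer.capture('wrist'); s=sensors.sense();print(s['eef_pos'],s['q'])
pickle.dump(c,open('w2.pkl','wb'))
im=cv2.convertScaleAbs(im[:,:,::-1],alpha=1.8)
big=cv2.resize(im,(800,600),interpolation=cv2.INTER_CUBIC)
t=np.radians(-17.3);X=np.array([np.cos(t),np.sin(t)]);Y=np.array([-X[1],X[0]])
for a,b in [(56,31),(56,-31),(-56,31),(-56,-31)]:
    u=proj(c,np.r_[np.array([517.5,-260])+a*X+b*Y,50])[0]; cv2.circle(big,tuple(int(round(k*1.25)) for k in u),4,(0,0,255),1)
cv2.imwrite('pics/w2.png',big)
```

```text
[ 518.26916844 -249.11796859  211.03593831] [-0.28567696  0.28585334  0.79069609  1.66102865 -0.2113921   1.28374639
  1.82564751]
```

View pics/w2.png

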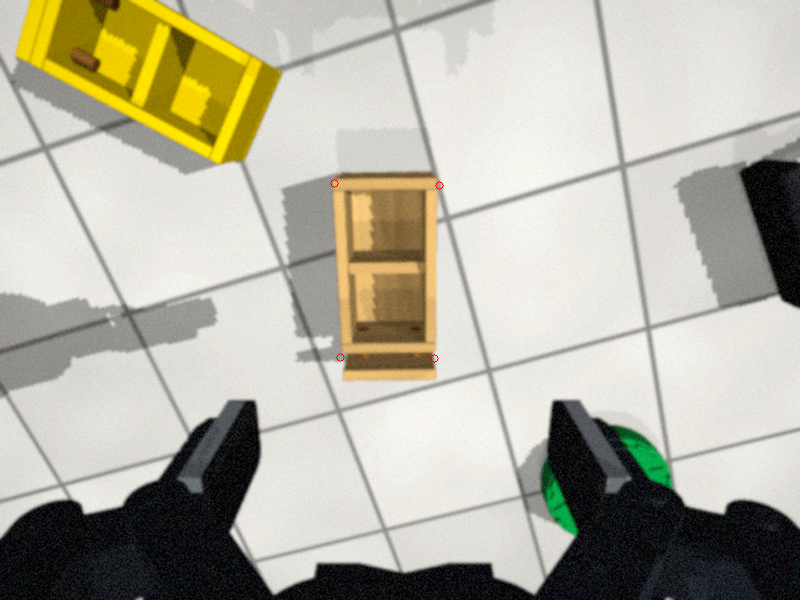

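Wrist view: the caddy's rim corners are at about (334,176) and (436,352), with the panel at (390,375) loose and pointing away from the robot. The yellow box at (150,80) and the pill box are clear of the fingers. The box centre is about 4 mm closer to the robot than I estimated. Descending to grasp.

Request:
play_rows(
  moves=[
    [0.001, -0.011, 0.04, 0, 1],
    [0.001, -0.011, 0.09, 0, 1],
    [0.001, -0.011, 0.14, 0, 1],
    [0.001, -0.011, 0.18, 0, 1],
    [0.001, -0.011, 0.199, 0, 1],
    [0.001, -0.011, 0.199, 0, 1],
    [0.001, -0.011, 0.199, 0, 0.4],
    [0.001, -0.011, 0.199, 0, 0.4],
    [0.001, -0.011, 0.199, 0, 0.4],
    [0.001, -0.011, 0.199, 0, 0.4],
    [0.001, -0.011, 0.199, 0, 0.4],
    [0.001, -0.011, 0.199, 0, 0.4],
  ],
  squeeze=40,
)

```text
clock: 3.7
eef_pos: [515.2, -261.1, 14.3]
orientation: [[-0.958, 0.288, 0.003], [0.288, 0.958, 0.0], [-0.003, 0.001, -1.0]]
contact_force: [-1.6, 2.5, 8.1]
finger_gap: 61.5
gripper_force: 45.4
```

Request:
play_rows(
  moves=[
    [0, 0, -0.03, 0, 0.4],
    [0, 0, -0.07, 0, 0.4],
    [0, 0.01, -0.11, 0, 0.4],
    [0.005, 0.045, -0.13, 6, 0.4],
    [0.01, 0.085, -0.13, 13, 0.4],
    [0.015, 0.13, -0.13, 20, 0.4],
    [0.02, 0.175, -0.13, 27, 0.4],
    [0.025, 0.22, -0.13, 34, 0.4],
    [0.03, 0.265, -0.13, 41, 0.4],
    [0.036, 0.31, -0.13, 48, 0.4],
    [0.041, 0.35, -0.13, 55, 0.4],
    [0.044, 0.377, -0.13, 61.3, 0.4],
  ],
)

```text
clock: 4.9
eef_pos: [580.2, 116.6, 142.9]
orientation: [[-0.206, 0.979, 0.001], [0.979, 0.206, 0.002], [0.002, 0.001, -1.0]]
contact_force: [0.4, -0.8, -2.1]
finger_gap: 61.4
gripper_force: 45.6
```

Request:
play_rows(
  moves=[
    [0, 0, 0, 0, 0.4],
    [0, 0, 0, 0, 0.4],
  ],
)

```text
clock: 5.1
eef_pos: [580.1, 112.9, 142.7]
orientation: [[-0.209, 0.978, 0.0], [0.978, 0.209, 0.0], [-0.0, 0.0, -1.0]]
contact_force: [0.1, -1.1, -2.3]
finger_gap: 61.5
gripper_force: 45.5
```

Run:
```python
from h import *
import cv2,pickle
c=viewer.camera_model('wrist'); im=viewer.capture('wrist')
pickle.dump(c,open('w3.pkl','wb'))
im=cv2.convertScaleAbs(im[:,:,::-1],alpha=1.8)
big=cv2.resize(im,(800,600),interpolation=cv2.INTER_CUBIC)
t=np.radians(-78.1);X=np.array([np.cos(t),np.sin(t)]);Y=np.array([-X[1],X[0]])
for p in [(0,15,46),(0,90,46),(165,15,46),(165,90,46),(0,0,36),(165,0,36),(13,-126,46),(-44,-130,46),(-66,-130,46)]:
    u=proj(c,np.r_[np.array([503.3,164.3])+p[0]*X+p[1]*Y,p[2]])[0]; cv2.circle(big,tuple(int(round(k*1.25)) for k in u),4,(0,0,255),1)
cv2.imwrite('pics/w3.png',big)
```

```text
(no output)
```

View pics/w3.png

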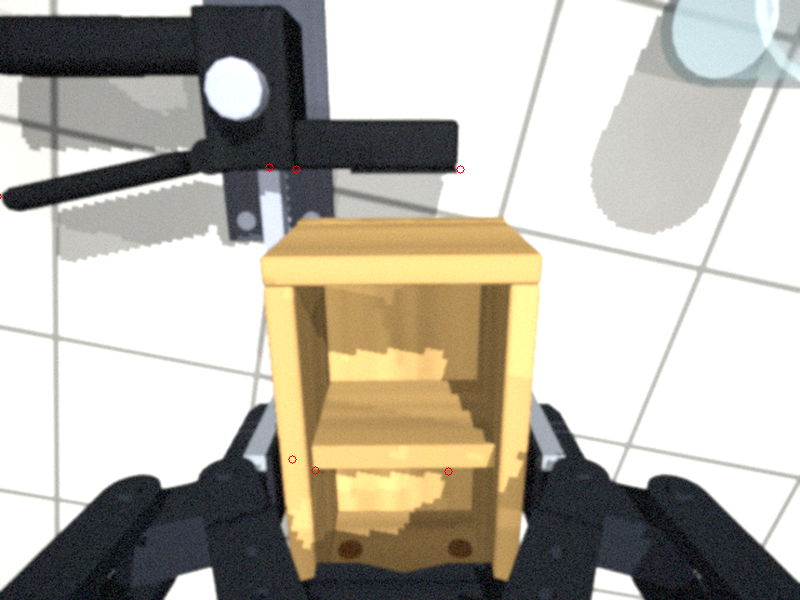

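The overlay fits within about 1 mm: head jaw end at (458,170), trigger tip at (8,198), button at (234,86), and the caddy's back rim edge at row 257. Checking the offset of the held box.

Run:
```python
from h import *
import pickle
c=pickle.load(open('w3.pkl','rb'))
t=np.radians(-78.1);X=np.array([np.cos(t),np.sin(t)]);Y=np.array([-X[1],X[0]]);O=np.array([503.3,164.3])
def cl(u,v,z):
    d=onz(c,u/1.25,v/1.25,z)[:2]-O; return (d@X).round(1),(d@Y).round(1)
print('back corners',cl(263,257,178),cl(540,257,178)); 
d=np.array([580.1,112.9])-O; print('tcp',d@X,d@Y)
print('button',cl(234,86,65),onz(c,234/1.25,86/1.25,65)); print('trig tip',cl(5,198,46),'grip edge',cl(100,75,46))
```

```text
back corners (np.float64(9.4), np.float64(33.7)) (np.float64(9.2), np.float64(94.1))
tcp 66.13184327269258 64.55059492642984
button (np.float64(-33.6), np.float64(-4.2)) [492.28967379 196.30146898  65.        ]
trig tip (np.float64(13.8), np.float64(-122.3)) grip edge (np.float64(-39.2), np.float64(-67.9))
```

Request:
play_rows(
  moves=[
    [0, 0, 0.04, 0, 0.4],
    [0, 0, 0.08, 0, 0.4],
    [0, 0, 0.11, 0, 0.4],
    [0, 0, 0.122, 0, 0.4],
    [0, 0, 0.128, 0, 0.4],
    [0, 0, 0.128, 0, 0.4],
    [0, 0, 0.128, 0, 0.88],
    [0, 0, 0.128, 0, 0.88],
    [0, 0, 0.128, 0, 0.88],
    [0, 0, 0.128, 0, 0.88],
    [0, 0, 0.128, 0, 0.88],
  ],
)

```text
clock: 6.25
eef_pos: [580.4, 112.5, 14.5]
orientation: [[-0.207, 0.978, 0.0], [0.978, 0.207, 0.0], [0.0, 0.0, -1.0]]
contact_force: [-0.4, -0.1, -1.3]
finger_gap: 75.2
gripper_force: 0.0
```

Request:
play_rows(
  moves=[
    [0, 0, -0.03, 0, 0.88],
    [0, 0, -0.07, 0, 0.88],
    [0, 0, -0.09, 0, 0.88],
    [0.005, -0.03, -0.09, 0, 0.5],
    [0.01, -0.07, -0.09, 0, 0],
    [0.015, -0.115, -0.09, 0, 0],
    [0.021, -0.155, -0.09, 0, 0],
    [0.021, -0.165, -0.08, 0, 0],
    [0.021, -0.165, -0.045, 0, 0],
    [0.021, -0.165, -0.015, 0, 0],
    [0.021, -0.165, -0.006, 0, 0],
    [0.021, -0.165, -0.006, 0, 0],
  ],
)

```text
clock: 7.45
eef_pos: [413.6, 98.0, 19.2]
orientation: [[-0.207, 0.978, -0.002], [0.978, 0.207, -0.002], [-0.002, -0.002, -1.0]]
contact_force: [0.6, 0.0, 0.4]
finger_gap: 0.2
gripper_force: 0.0
```

Run:
```python
from h import *
import cv2
im=viewer.capture('side'); s=viewer.capture('scene')
f=lambda a,k:cv2.resize(cv2.convertScaleAbs(a[:,:,::-1],alpha=1.7),None,fx=k,fy=k,interpolation=cv2.INTER_CUBIC)
cv2.imwrite('pics/s4.png',np.hstack([f(im[180:300,200:360],2.5)[:, :400],f(s[180:300,270:430],2.5)]))
```

```text
(no output)
```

View pics/s4.png

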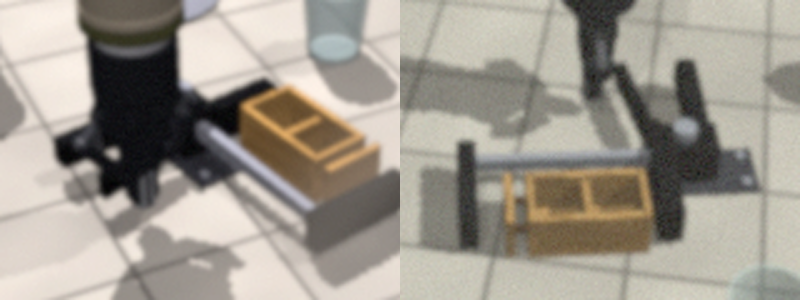

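The picture shows the caddy standing between the jaws with its panel loose, and the fingers in front of the trigger. First pump, carefully.

Request:
play_rows(
  moves=[
    [0.015, 0, 0, 0, 0],
    [0.025, 0, 0, 0, 0],
    [0.035, 0, 0, 0, 0],
    [0.043, 0, 0, 0, 0],
    [0.05, 0, 0, 0, 0],
    [0.05, 0, 0, 0, 0],
  ],
)

```text
clock: 8.15
eef_pos: [404.3, 147.3, 20.8]
orientation: [[-0.207, 0.978, 0.0], [0.978, 0.207, -0.001], [-0.001, 0.0, -1.0]]
contact_force: [0.6, -6.3, 0.5]
finger_gap: 0.2
gripper_force: 2.8
```

Request:
play_rows(
  moves=[
    [0.002, 0, 0, 0, 0],
    [0.003, 0, 0, 0, 0],
    [0.004, 0, 0, 0, 0],
    [0.004, 0, 0, 0, 0],
  ],
)

```text
clock: 8.55
eef_pos: [404.2, 148.1, 20.7]
orientation: [[-0.204, 0.979, 0.001], [0.979, 0.204, -0.004], [-0.004, 0.0, -1.0]]
contact_force: [3.4, -19.5, 4.5]
finger_gap: -0.2
gripper_force: 9.6
```

Request:
play_rows(
  moves=[
    [-0.02, 0, 0, 0, 0],
    [-0.046, 0, 0, 0, 0],
    [-0.046, 0, 0, 0, 0],
    [-0.046, 0, 0, 0, 0],
    [-0.036, 0, 0, 0, 0],
    [-0.026, 0, 0, 0, 0],
    [-0.016, 0, 0, 0, 0],
    [-0.008, 0, 0, 0, 0],
    [-0.002, 0, 0, 0, 0],
    [-0.001, 0, 0, 0, 0],
    [-0.001, 0, 0, 0, 0],
  ],
)

```text
clock: 9.65
eef_pos: [403.6, 148.1, 20.0]
orientation: [[-0.206, 0.979, 0.0], [0.979, 0.206, -0.005], [-0.005, -0.001, -1.0]]
contact_force: [3.9, -20.4, 5.1]
finger_gap: 0.2
gripper_force: 9.9
```

Request:
play_rows(
  moves=[
    [-0.02, 0, 0, 0, 0],
    [-0.045, 0, 0, 0, 0],
    [-0.045, 0, 0, 0, 0],
    [-0.045, 0, 0, 0, 0],
    [-0.035, 0, 0, 0, 0],
    [-0.025, 0, 0, 0, 0],
    [-0.015, 0, 0, 0, 0],
    [-0.007, 0, 0, 0, 0],
    [-0.001, 0, 0, 0, 0],
    [0, 0, 0, 0, 0],
    [0, 0, 0, 0, 0],
  ],
)

```text
clock: 10.75
eef_pos: [403.4, 148.1, 19.9]
orientation: [[-0.206, 0.979, -0.0], [0.979, 0.206, -0.005], [-0.005, -0.001, -1.0]]
contact_force: [3.7, -20.2, 4.2]
finger_gap: 0.1
gripper_force: 10.1
```

Request:
play_rows(
  moves=[
    [-0.02, 0, 0, 0, 0],
    [-0.045, 0, 0, 0, 0],
    [-0.045, 0, 0, 0, 0],
    [-0.045, 0, 0, 0, 0],
    [-0.035, 0, 0, 0, 0],
    [-0.025, 0, 0, 0, 0],
    [-0.015, 0, 0, 0, 0],
    [-0.007, 0, 0, 0, 0],
    [-0.001, 0, 0, 0, 0],
    [0, 0, 0, 0, 0],
    [0, 0, 0, 0, 0],
  ],
)

```text
clock: 11.85
eef_pos: [403.2, 148.0, 19.8]
orientation: [[-0.206, 0.979, -0.001], [0.979, 0.206, -0.005], [-0.005, -0.002, -1.0]]
contact_force: [3.3, -20.6, 5.1]
finger_gap: 0.4
gripper_force: 10.3
```

Request:
play_rows(
  moves=[
    [-0.02, 0, 0, 0, 0],
    [-0.045, 0, 0, 0, 0],
    [-0.045, 0, 0, 0, 0],
    [-0.045, 0, 0, 0, 0],
    [-0.04, 0, 0, 0, 0],
    [-0.035, 0, 0, 0, 0],
    [-0.03, 0, 0, 0, 0],
    [-0.026, 0, 0, 0, 0],
    [-0.022, 0, 0, 0, 0],
    [-0.022, 0, 0, 0, 0],
  ],
)

```text
clock: 12.85
eef_pos: [406.8, 128.2, 19.8]
orientation: [[-0.208, 0.978, -0.002], [0.978, 0.208, -0.003], [-0.002, -0.003, -1.0]]
contact_force: [-3.9, -11.6, 5.2]
finger_gap: -0.1
gripper_force: 5.1
```

Request:
play_rows(
  moves=[
    [0.003, 0, 0, 0, 0],
    [0.006, 0, 0, 0, 0],
    [0.006, 0, 0, 0, 0],
  ],
)

```text
clock: 13.15
eef_pos: [405.6, 132.8, 19.7]
orientation: [[-0.206, 0.978, -0.003], [0.978, 0.206, -0.004], [-0.004, -0.003, -1.0]]
contact_force: [-1.6, -16.0, 7.7]
finger_gap: 0.6
gripper_force: 7.9
```

Request:
play_rows(
  moves=[
    [0.003, 0, 0, 0, 0],
    [0.006, 0, 0, 0, 0],
    [0.006, 0, 0, 0, 0],
  ],
)

```text
clock: 13.45
eef_pos: [404.3, 139.3, 19.6]
orientation: [[-0.206, 0.979, -0.003], [0.979, 0.206, -0.003], [-0.003, -0.003, -1.0]]
contact_force: [-1.7, -7.3, 1.1]
finger_gap: 0.1
gripper_force: 4.2
```

Request:
play_rows(
  moves=[
    [0.003, 0, 0, 0, 0],
    [0.006, 0, 0, 0, 0],
    [0.006, 0, 0, 0, 0],
  ],
)

```text
clock: 13.75
eef_pos: [403.4, 145.5, 19.7]
orientation: [[-0.207, 0.978, -0.001], [0.978, 0.207, -0.003], [-0.003, -0.002, -1.0]]
contact_force: [-0.3, -6.2, -2.0]
finger_gap: 0.1
gripper_force: 2.8
```

Request:
play_rows(
  moves=[
    [0.002, 0, 0, 0, 0],
    [0.004, 0, 0, 0, 0],
    [0.004, 0, 0, 0, 0],
  ],
)

```text
clock: 14.05
eef_pos: [403.1, 147.9, 19.6]
orientation: [[-0.206, 0.979, -0.001], [0.979, 0.206, -0.005], [-0.004, -0.002, -1.0]]
contact_force: [3.0, -16.4, -0.4]
finger_gap: -0.0
gripper_force: 8.2
```

Run:
```python
from h import *
import cv2
im=viewer.capture('side'); s=viewer.capture('scene')
f=lambda a,k:cv2.resize(cv2.convertScaleAbs(a[:,:,::-1],alpha=1.7),None,fx=k,fy=k,interpolation=cv2.INTER_CUBIC)
cv2.imwrite('pics/s5.png',np.hstack([f(im[200:280,250:350],4),f(s[215:295,290:390],4)]))
```

```text
(no output)
```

View pics/s5.png

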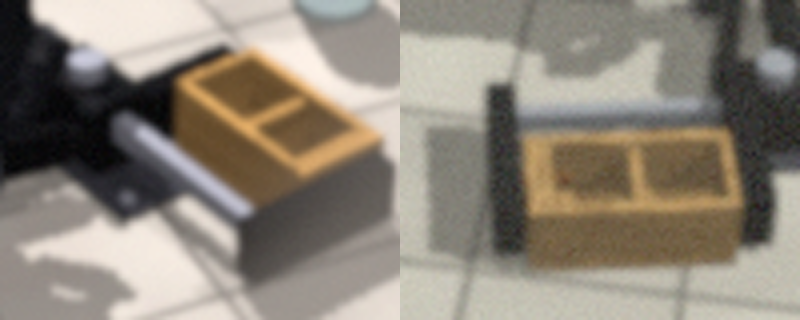

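The crops show the jaw touching the panel and almost no gap, but the trigger has not stalled yet. Another pump, slowly.

Request:
play_rows(
  moves=[
    [-0.02, 0, 0, 0, 0],
    [-0.045, 0, 0, 0, 0],
    [-0.045, 0, 0, 0, 0],
    [-0.045, 0, 0, 0, 0],
    [-0.04, 0, 0, 0, 0],
    [-0.035, 0, 0, 0, 0],
    [-0.03, 0, 0, 0, 0],
    [-0.027, 0, 0, 0, 0],
    [-0.027, 0, 0, 0, 0],
  ],
)

```text
clock: 15.05
eef_pos: [408.2, 124.2, 20.0]
orientation: [[-0.208, 0.978, -0.001], [0.978, 0.208, -0.002], [-0.001, -0.002, -1.0]]
contact_force: [-1.2, -5.7, 1.9]
finger_gap: -0.5
gripper_force: 2.9
```

Request:
play_rows(
  moves=[
    [0.002, 0, 0, 0, 0],
    [0.004, 0, 0, 0, 0],
    [0.004, 0, 0, 0, 0],
  ],
)

```text
clock: 15.35
eef_pos: [407.2, 127.6, 19.9]
orientation: [[-0.207, 0.978, -0.002], [0.978, 0.207, -0.002], [-0.002, -0.002, -1.0]]
contact_force: [-1.8, -7.5, 2.9]
finger_gap: 0.3
gripper_force: 3.7
```

Request:
play_rows(
  moves=[
    [0.003, 0, 0, 0, 0],
    [0.006, 0, 0, 0, 0],
    [0.006, 0, 0, 0, 0],
  ],
)

```text
clock: 15.65
eef_pos: [406.0, 132.1, 19.8]
orientation: [[-0.207, 0.978, -0.002], [0.978, 0.207, -0.004], [-0.003, -0.003, -1.0]]
contact_force: [-2.7, -14.9, 6.1]
finger_gap: -0.3
gripper_force: 7.2
```

Request:
play_rows(
  moves=[
    [0.003, 0, 0, 0, 0],
    [0.006, 0, 0, 0, 0],
    [0.006, 0, 0, 0, 0],
  ],
)

```text
clock: 15.95
eef_pos: [404.9, 136.9, 19.7]
orientation: [[-0.205, 0.979, -0.002], [0.979, 0.205, -0.005], [-0.004, -0.003, -1.0]]
contact_force: [-1.5, -8.0, -0.1]
finger_gap: -0.4
gripper_force: 3.7
```

Run:
```python
from h import *
S=viewer.camera_model('scene');D=viewer.camera_model('side')
t=np.radians(-78.1);X=np.array([np.cos(t),np.sin(t)]);Y=np.array([-X[1],X[0]]);O=np.array([503.3,164.3])
g=lambda c,u,v:(onz(c,u,v,46)[:2]-O)@X
print('scene jaw right top: before',g(S,300,237),'now',g(S,318.75,237)); print('side before',g(D,323,264.4),'now',g(D,250+240/4,200+225/4))
# panel-home check: caddy length in scene rim at z=50, near side
h=lambda u,v:(onz(S,u,v,50)[:2]-O)@X
print('caddy ends near rim',h(290+125/4,215+213/4),h(290+342/4,215+207/4),'far',h(290+122/4,215+135/4),h(290+332/4,215+127/4))
```

```text
scene jaw right top: before 167.61686470667635 now 122.83992967339996
side before 172.81960829389854 now 133.85909580834527
caddy ends near rim 122.76055515338959 0.8128488920876201 far 121.07875984429685 -1.8264417523663279
```

Request:
play_rows(
  moves=[
    [0.003, 0, 0, 0, 0],
    [0.006, 0, 0, 0, 0],
    [0.006, 0, 0, 0, 0],
    [0.006, 0, 0, 0, 0],
  ],
)

```text
clock: 16.35
eef_pos: [403.7, 143.8, 19.7]
orientation: [[-0.206, 0.979, -0.002], [0.979, 0.206, -0.004], [-0.003, -0.002, -1.0]]
contact_force: [0.5, -13.1, -0.0]
finger_gap: 0.2
gripper_force: 6.5
```

Request:
play_rows(
  moves=[
    [0.003, 0, 0, 0, 0],
    [0.005, 0, 0, 0, 0],
    [0.005, 0, 0, 0, 0],
    [0.005, 0, 0, 0, 0],
  ],
)

```text
clock: 16.75
eef_pos: [403.3, 147.4, 19.7]
orientation: [[-0.205, 0.979, -0.001], [0.979, 0.205, -0.005], [-0.005, -0.002, -1.0]]
contact_force: [3.1, -18.9, 0.1]
finger_gap: 0.5
gripper_force: 9.4
```

Request:
play_rows(
  moves=[
    [-0.03, 0, 0, 0, 0],
    [-0.053, 0, 0, 0, 0],
    [-0.053, 0, 0, 0, 0],
    [-0.053, 0, 0, 0, 0],
    [-0.053, 0, 0, 0, 0],
    [-0.043, 0, 0, 0, 0],
    [-0.037, 0, 0, 0, 0],
    [-0.032, 0, 0, 0, 0],
    [-0.028, 0, 0, 0, 0],
    [-0.025, 0, 0, 0, 0],
    [-0.022, 0, 0, 0, 0],
  ],
)

```text
clock: 17.85
eef_pos: [407.7, 128.9, 20.1]
orientation: [[-0.207, 0.978, -0.001], [0.978, 0.207, -0.0], [-0.0, -0.001, -1.0]]
contact_force: [-1.6, -3.6, -0.1]
finger_gap: 0.1
gripper_force: 1.5
```

Request:
play_rows(
  moves=[
    [0.003, 0, 0, 0, 0],
    [0.006, 0, 0, 0, 0],
    [0.006, 0, 0, 0, 0],
  ],
)

```text
clock: 18.15
eef_pos: [406.3, 134.5, 20.1]
orientation: [[-0.206, 0.978, -0.001], [0.978, 0.206, -0.001], [-0.001, -0.001, -1.0]]
contact_force: [-1.5, -5.5, 1.2]
finger_gap: 0.1
gripper_force: 2.7
```

Request:
play_rows(
  moves=[
    [0.003, 0, 0, 0, 0],
    [0.006, 0, 0, 0, 0],
    [0.006, 0, 0, 0, 0],
  ],
)

```text
clock: 18.45
eef_pos: [405.1, 139.6, 20.0]
orientation: [[-0.206, 0.979, -0.001], [0.979, 0.206, -0.002], [-0.001, -0.001, -1.0]]
contact_force: [-3.0, -9.7, 2.1]
finger_gap: -0.1
gripper_force: 4.5
```

Request:
play_rows(
  moves=[
    [0.003, 0, 0, 0, 0],
    [0.005, 0, 0, 0, 0],
    [0.007, 0, 0, 0, 0],
    [0.007, 0, 0, 0, 0],
  ],
)

```text
clock: 18.85
eef_pos: [404.2, 145.0, 20.0]
orientation: [[-0.205, 0.979, -0.0], [0.979, 0.205, -0.003], [-0.003, -0.001, -1.0]]
contact_force: [0.4, -15.3, 3.0]
finger_gap: -0.2
gripper_force: 7.6
```

Request:
play_rows(
  moves=[
    [0.002, 0, 0, 0, 0],
    [0.004, 0, 0, 0, 0],
    [0.004, 0, 0, 0, 0],
    [0.004, 0, 0, 0, 0],
  ],
)

```text
clock: 19.25
eef_pos: [403.9, 147.8, 20.0]
orientation: [[-0.203, 0.979, 0.0], [0.979, 0.203, -0.004], [-0.004, -0.001, -1.0]]
contact_force: [3.3, -20.0, 2.4]
finger_gap: 0.0
gripper_force: 9.8
```

Run:
```python
from h import *
import cv2
im=viewer.capture('side'); s=viewer.capture('scene')
cv2.imwrite('pics/side6.png',im[:,:,::-1]);cv2.imwrite('pics/scene6.png',s[:,:,::-1])
# profile along a row through slider jaw in scene
g=cv2.cvtColor(s,cv2.COLOR_RGB2GRAY).astype(int)
for v in (256,264,266): print(v,g[v-1:v+2,306:334].mean(0).round().astype(int).tolist())
print('box row rim', s[262,316:384,0].tolist())
```

```text
256 [74, 76, 75, 75, 73, 70, 57, 42, 35, 32, 32, 33, 33, 34, 49, 72, 88, 93, 91, 86, 86, 81, 69, 60, 59, 57, 56, 57]
264 [74, 75, 75, 71, 65, 60, 58, 49, 38, 34, 34, 34, 31, 35, 34, 51, 72, 90, 94, 93, 93, 90, 86, 85, 86, 87, 85, 79]
266 [72, 75, 74, 69, 66, 63, 61, 54, 41, 32, 30, 34, 32, 34, 36, 49, 72, 89, 93, 90, 88, 88, 85, 84, 87, 91, 90, 86]
box row rim [35, 33, 30, 26, 42, 60, 87, 106, 111, 108, 111, 105, 95, 82, 78, 77, 76, 70, 67, 66, 68, 66, 64, 65, 65, 68, 66, 64, 62, 59, 59, 72, 91, 106, 104, 97, 92, 83, 77, 71, 71, 74, 73, 73, 71, 72, 74, 71, 72, 73, 73, 74, 69, 59, 60, 77, 95, 97, 89, 63, 34, 34, 29, 26, 29, 36, 41, 70]
```

Run:
```python
from h import *
import cv2
a=cv2.imread('pics/s5.png')[:,400:]; b=cv2.imread('pics/scene6.png')[215:295,290:390]; c=cv2.imread('pics/side6.png')[200:280,250:350]; d=cv2.imread('pics/s5.png')[:,:400]
f=lambda x:cv2.cvtColor(cv2.resize(cv2.convertScaleAbs(x,alpha=1.7),None,fx=4,fy=4,interpolation=cv2.INTER_CUBIC),cv2.COLOR_BGR2GRAY).astype(float)
ga=cv2.cvtColor(a,cv2.COLOR_BGR2GRAY).astype(float);gb=f(b);gd=cv2.cvtColor(d,cv2.COLOR_BGR2GRAY).astype(float);gc=f(c)
def sh(p,q,x0,x1,y0,y1): return cv2.phaseCorrelate(p[y0:y1,x0:x1].copy(),q[y0:y1,x0:x1].copy(),cv2.createHanningWindow((x1-x0,y1-y0),cv2.CV_64F))
print('scene jaw region (px/4)',sh(ga,gb,70,135,90,250),'box divider',sh(ga,gb,190,330,130,270))
print('side jaw',sh(gd,gc,230,390,170,280),'box',sh(gd,gc,170,300,50,180))
for r in (150,180,210): print(r,ga[r-4:r+4,100:150:4].mean(0).round(),gb[r-4:r+4,100:150:4].mean(0).round())
```

```text
scene jaw region (px/4) ((0.13892287874402598, 4.336013876322426), 0.20713065516723483) box divider ((-0.36412369579761616, 0.034389048175739845), 0.19194186395955232)
side jaw ((-0.4138217786630207, -0.1456945018247353), 0.2742755299497582) box ((0.505047648485089, 0.48785773443798064), 0.5590951602082024)
150 [ 49.  53.  57.  57.  66.  90. 124. 145. 160. 162. 157. 153. 146.] [ 59.  54.  56.  48.  56.  74. 111. 146. 163. 164. 159. 153. 142.]
180 [ 54.  58.  54.  54.  61.  74. 101. 133. 152. 152. 148. 150. 147.] [ 54.  58.  57.  51.  56.  67.  94. 128. 152. 154. 149. 151. 148.]
210 [ 53.  50.  51.  55.  56.  59.  78. 109. 142. 154. 148. 147. 145.] [ 58.  48.  53.  52.  52.  58.  70. 103. 139. 152. 152. 145. 143.]
```

The jaw hardly moves between pumps now, so I'll measure the gap at close range with the wrist camera, as numbers.

Request:
play_rows(
  moves=[
    [-0.03, 0, 0, 0, 0],
    [-0.05, 0, -0.03, 0, 0],
    [-0.05, 0, -0.075, 0, 0],
    [-0.07, 0.03, -0.11, 0, 0],
    [-0.095, 0.065, -0.13, 0, 0],
    [-0.12, 0.105, -0.14, 0, 0],
    [-0.14, 0.145, -0.14, 0, 0],
    [-0.155, 0.165, -0.14, 0, 0],
    [-0.155, 0.165, -0.14, 0, 0],
    [-0.155, 0.165, -0.14, 0, 0],
  ],
)

```text
clock: 20.35
eef_pos: [596.8, 33.9, 159.9]
orientation: [[-0.206, 0.979, -0.0], [0.979, 0.206, -0.0], [-0.0, -0.0, -1.0]]
contact_force: [-0.2, -0.1, 0.0]
finger_gap: -0.1
gripper_force: 0.0
```

```bash
cat > look.py <<'E'
from h import *
import cv2,sys
from cell import sensors
c=viewer.camera_model('wrist'); im=viewer.capture('wrist'); print(sensors.sense()['eef_pos'])
t=np.radians(-78.1);X=np.array([np.cos(t),np.sin(t)]);Y=np.array([-X[1],X[0]]);O=np.array([503.3,164.3])
# rectify to clamp plane z=50, 2 px/mm, x -10..180, y 20..110
src=np.array([[-10,20],[180,20],[180,110],[-10,110]],float)
px=np.array([proj(c,np.r_[O+a*X+b*Y,50])[0] for a,b in src],np.float32)
H=cv2.getPerspectiveTransform(px,((src-[-10,20])*2).astype(np.float32))
r=cv2.warpPerspective(im,H,(380,180)); cv2.imwrite(sys.argv[1],r[:,:,::-1])
for y in (37,64,92):
    row=r[(y-20)*2-2:(y-20)*2+3,:,:].mean(0); print('y',y,'R at x=0..180 by 1 from -4:',row[12::2,0].round().astype(int).tolist())
E
python3 look.py pics/rect1.png
```

```text
[596.34753254  34.52716504 160.122762  ]
y 37 R at x=0..180 by 1 from -4: [0, 0, 0, 0, 0, 0, 0, 0, 0, 0, 0, 0, 0, 0, 136, 136, 137, 137, 137, 136, 137, 138, 137, 137, 137, 137, 138, 138, 138, 137, 138, 138, 138, 138, 138, 139, 138, 138, 139, 138, 139, 139, 139, 139, 139, 138, 139, 139, 138, 138, 138, 139, 139, 139, 139, 140, 139, 139, 140, 139, 140, 139, 139, 139, 139, 139, 139, 139, 139, 140, 140, 140, 139, 141, 139, 139, 139, 138, 134, 130, 129, 128, 128, 127, 129, 128, 130, 129, 129, 129, 129, 129, 130, 130, 130, 130, 130, 131, 131, 131, 131, 132, 132, 132, 131, 133, 132, 132, 125, 116, 127, 131, 131, 130, 125, 119, 117, 133, 138, 139, 137, 135, 131, 118, 76, 20, 6, 5, 11, 13, 19, 18, 16, 15, 15, 18, 16, 15, 13, 15, 15, 18, 20, 20, 51, 79, 88, 89, 88, 88, 87, 88, 88, 89, 88, 87, 89, 88, 89, 90, 89, 88, 89, 92, 106, 126, 132, 133, 133, 134, 134, 135, 134, 135, 135, 134, 134, 133, 135, 134, 135, 135, 135, 134]
y 64 R at x=0..180 by 1 from -4: [0, 0, 0, 0, 0, 0, 0, 0, 0, 0, 0, 0, 0, 0, 49, 49, 50, 55, 53, 67, 85, 87, 87, 85, 85, 86, 85, 86, 86, 85, 85, 85, 85, 86, 86, 85, 86, 85, 86,
[... 865 characters left out ...]
 140, 139, 139, 139, 139, 139, 140, 139, 139, 140, 139, 139, 138, 140, 140, 140, 140, 140, 140, 140, 140, 140, 140, 139, 139, 140, 139, 140, 140, 140, 139, 139, 139, 140, 139, 134, 130, 128, 128, 128, 129, 128, 129, 128, 129, 130, 130, 129, 129, 130, 130, 131, 131, 130, 131, 131, 131, 131, 133, 132, 131, 133, 132, 131, 130, 119, 110, 127, 134, 134, 132, 129, 120, 114, 130, 137, 140, 141, 140, 137, 124, 101, 93, 96, 99, 101, 103, 108, 111, 114, 117, 121, 124, 126, 128, 130, 130, 131, 130, 117, 96, 89, 102, 123, 135, 137, 138, 139, 138, 137, 138, 137, 137, 138, 138, 139, 138, 138, 137, 137, 138, 139, 138, 139, 139, 139, 139, 140, 140, 139, 139, 139, 140, 140, 140, 140, 139, 139, 140, 139, 139]
```

The rectified profile has only a thin seam at clamp x ≈ 112, with the panel from 112 to 120 mm against the jaw and no dark gap. The panel is home. Next, the release button.

Request:
play_rows(
  moves=[
    [0.03, -0.01, 0, 0, 0],
    [0.07, -0.025, 0, 0, 0],
    [0.11, -0.04, 0, 0, 0],
    [0.15, -0.057, 0.02, 0, 0],
    [0.18, -0.069, 0.05, 0, 0],
    [0.18, -0.069, 0.08, 0, 0],
    [0.18, -0.069, 0.088, 0, 0],
    [0.18, -0.069, 0.088, 0, 0],
  ],
)

```text
clock: 21.2
eef_pos: [491.2, 195.6, 72.1]
orientation: [[-0.207, 0.978, -0.001], [0.978, 0.207, -0.0], [-0.0, -0.001, -1.0]]
contact_force: [0.6, -0.6, 0.4]
finger_gap: 0.3
gripper_force: 0.0
```

Request:
play_rows(
  moves=[
    [0, 0, 0.008, 0, 0],
    [0, 0, 0.013, 0, 0],
    [0, 0, 0.017, 0, 0],
    [0, 0, 0.019, 0, 0],
    [0, 0, 0.019, 0, 0],
    [0, 0, 0.019, 0, 0],
  ],
)

```text
clock: 21.8
eef_pos: [494.0, 196.1, 55.9]
orientation: [[-0.206, 0.979, 0.002], [0.979, 0.206, 0.003], [0.002, 0.003, -1.0]]
contact_force: [-6.8, -1.4, 27.2]
finger_gap: -0.4
gripper_force: 13.7
```

Request:
play_rows(
  moves=[
    [0, 0, -0.001, 0, 0],
    [0, 0, -0.001, 0, 0],
    [0, 0, -0.001, 0, 0],
    [0, 0, -0.001, 0, 0],
    [0, 0, -0.001, 0, 0],
    [0, 0, -0.001, 0, 0],
    [0, 0, -0.001, 0, 0],
    [0, 0, -0.001, 0, 0],
  ],
)

```text
clock: 22.6
eef_pos: [493.6, 196.1, 56.0]
orientation: [[-0.206, 0.979, 0.002], [0.979, 0.206, 0.002], [0.002, 0.003, -1.0]]
contact_force: [-3.3, -0.1, 16.2]
finger_gap: 0.1
gripper_force: 7.7
```

Run:
```python
from h import *
import cv2
s=viewer.capture('scene');g=cv2.cvtColor(s,cv2.COLOR_RGB2GRAY).astype(int);g0=cv2.cvtColor(cv2.imread('pics/scene0.png'),cv2.COLOR_BGR2GRAY).astype(int)
for v in (250,265): print(v,g0[v-1:v+2,284:312].mean(0).round().astype(int).tolist(),'\n',g[v-1:v+2,284:312].mean(0).round().astype(int).tolist())
```

```text
250 [71, 72, 73, 73, 73, 73, 72, 69, 62, 45, 37, 34, 33, 35, 35, 44, 58, 67, 70, 69, 70, 73, 72, 74, 74, 75, 74, 75] 
 [73, 74, 73, 71, 74, 73, 73, 70, 59, 44, 38, 34, 34, 33, 30, 44, 60, 70, 72, 72, 70, 69, 69, 67, 70, 68, 68, 67]
265 [73, 75, 75, 75, 75, 73, 75, 70, 64, 51, 41, 35, 34, 35, 35, 40, 57, 79, 96, 98, 103, 106, 107, 108, 108, 102, 91, 89] 
 [77, 77, 76, 76, 77, 75, 75, 73, 66, 50, 40, 33, 33, 30, 33, 41, 58, 81, 92, 89, 77, 72, 74, 73, 74, 70, 66, 64]
```

The jaw is back at its original pixels, so it is fully open. I'll retreat and check the caddy.

Request:
play_rows(
  moves=[
    [0, 0, -0.03, 0, 0],
    [0, 0, -0.07, 0, 0],
    [-0.03, 0.01, -0.1, 0, 0],
    [-0.07, 0.025, -0.103, 0, 0],
    [-0.11, 0.04, -0.103, 0, 0],
    [-0.15, 0.055, -0.103, 0, 0],
    [-0.18, 0.069, -0.103, 0, 0],
    [-0.18, 0.069, -0.103, 0, 0],
    [-0.18, 0.069, -0.103, 0, 0],
  ],
)

```text
clock: 23.55
eef_pos: [597.0, 32.7, 157.4]
orientation: [[-0.204, 0.979, 0.0], [0.979, 0.204, -0.0], [-0.0, 0.0, -1.0]]
contact_force: [-0.5, 0.1, -0.1]
finger_gap: 0.1
gripper_force: 0.0
```

```bash
python3 look.py pics/rect2.png | cut -c1-620
python3 - <<'E'
import cv2
from cell import viewer
r=cv2.imread('pics/rect2.png'); print('x100-130 at y64',r[88,220:262,2].tolist())
# bystanders: compare with start
s=cv2.absdiff(cv2.imread('pics/scene0.png'),viewer.capture('scene')[:,:,::-1].copy())
for n,(u,v) in dict(cup=(473,202),jar=(415,312),lid=(505,290),pill=(215,310),yellow=(185,187)).items(): print(n,s[v-25:v+25,u-25:u+25].mean().round(1))
E
```

```text
[596.73120623  34.12384487 157.28520084]
y 37 R at x=0..180 by 1 from -4: [0, 0, 0, 0, 0, 0, 0, 0, 0, 0, 0, 0, 0, 0, 0, 56, 139, 139, 139, 139, 140, 140, 139, 141, 140, 138, 139, 140, 140, 140, 140, 140, 140, 141, 141, 140, 141, 141, 141, 140, 141, 141, 142, 141, 140, 141, 141, 141, 141, 141, 141, 141, 141, 141, 142, 142, 142, 142, 142, 141, 142, 141, 142, 142, 143, 142, 142, 142, 142, 141, 141, 142, 142, 142, 142, 141, 142, 140, 136, 133, 131, 131, 131, 131, 131, 131, 131, 131, 131, 131, 132, 131, 132, 132, 133, 132, 132, 133, 133, 133, 133, 134, 135, 133, 134, 133, 134, 134, 129, 117, 129, 134, 134, 131, 130, 122, 120, 134, 141, 141, 139, 138, 134, 12
y 64 R at x=0..180 by 1 from -4: [0, 0, 0, 0, 0, 0, 0, 0, 0, 0, 0, 0, 0, 0, 0, 16, 54, 56, 55, 64, 83, 86, 88, 88, 87, 88, 87, 86, 87, 86, 89, 88, 88, 87, 86, 87, 86, 88, 86, 87, 86, 87, 86, 86, 85, 87, 87, 86, 87, 90, 113, 131, 128, 123, 126, 127, 129, 133, 137, 137, 136, 137, 137, 129, 97, 90, 93, 94, 95, 93, 94, 94, 94, 94, 95, 93, 94, 94, 94, 94, 95, 93, 93, 94, 94, 93, 93, 93, 93, 95, 107, 130, 139, 138, 139, 134, 129, 129, 129, 
[... 364 characters left out ...]
, 142, 141, 141, 141, 142, 142, 142, 142, 142, 141, 141, 141, 142, 141, 141, 141, 142, 142, 141, 142, 142, 143, 142, 142, 142, 142, 142, 143, 141, 143, 142, 142, 142, 141, 142, 142, 141, 142, 142, 142, 142, 140, 135, 130, 131, 130, 130, 130, 132, 131, 132, 132, 132, 132, 131, 133, 133, 132, 133, 133, 132, 132, 133, 133, 134, 133, 135, 134, 134, 135, 135, 134, 127, 122, 131, 136, 136, 134, 132, 120, 115, 133, 140, 141, 144, 143, 139, 12
x100-130 at y64 [99, 97, 96, 96, 95, 94, 93, 92, 91, 98, 108, 120, 131, 133, 136, 136, 136, 135, 133, 134, 132, 129, 123, 115, 118, 129, 136, 139, 142, 140, 140, 139, 137, 137, 136, 136, 134, 130, 122, 112, 101, 93]
cup 4.6
jar 3.4
lid 3.4
pill 3.3
yellow 13.6
```

The panel seam is still closed, the caddy hasn't moved, and the jaw is open. I never went near the yellow box; its image difference fits the arm's moved shadow. Handing in.

```bash
python3 -c "
from cell import workorder; print(workorder.sign_off())"
```

```text
the job is handed in; nothing more can be done
None
```

I handed the job in at about 24 s: the caddy stands between the open jaws with its end panel squeezed home, as measured from camera images. The trigger never gave a clear stall, and the sign-off returned no verdict.

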